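# Hang the blue probe over the beaker

### The arm

A 6-joint arm with a two-finger parallel gripper is mounted at the origin on the work surface. World frame = base frame: x ahead of the robot, y to its left, z up, the work surface at z = 0. Lengths are in m, angles in rad, forces in N, time in s.
With the tool pointing down it reaches from about 0.4 to 0.825 m from the base axis. Payload 7 kg.
Tool frame: the origin (TCP) lies at the very end of the fingers, on their centre line; the grasp point (between the pads) lies 19 mm behind it (manip.hold_point_z is the distance from the TCP to the grasp point, in m); z points along the fingers, y is the direction in which the jaws open and shut (so a half turn about z gives the same grasp; the last joint's range is limited). The gripper opens to 88 mm and grips with 3 to 60 N. Pads are 19 mm wide; open, the fingers measure 130 mm over their backs; the gripper's body (78 mm by 193 mm) begins 47 mm behind the grasp point.
Start: joints at [1.54, 0.359, 0.012, 0, -1.224, -0.288], TCP at [0.212, 0.641, 0.227] pointing down, gripper open.
Joint ranges: [-3.07, 3.07], [-1.43, 2.12], [-1.02, 1.25], [-3.03, 1.67], [-3.05, -0], [-3.03, 3.03]. Speed limits (rad/s): [2.39, 2.39, 3.01, 3.14, 3.14, 3.14].

### API

Orientations are given as a unit quaternion [x, y, z, w].
In Python, from station import readout, cams, workorder, manip gives the robot as it stands.
- The arm moves only by the shell command python3 -m inch 'ROWS' [FORCE]. ROWS is JSON, a list of rows, each a list of 3 entries, a list of its own where there are three numbers: the shift along the tool's x, y, z in mm, then the turn, a rotation vector about the tool's x, y, z in degrees, then the closure, from -1 (fully open) to 1 (shut). A call has 1 to 10 rows; each row is the pose to reach, as a shift and turn from the pose measured when the call began, along the tool's axes at that moment; what a row does not reach only later rows make up. A row lasts 1/12 s, in which the tool goes at most 41.7 mm and 7.16 degrees, less where a joint would pass 70% of its speed; a pose out of reach is approached as far as the arm can. A call with a gripper value outside its range is refused whole. The fingers move at their own pace and stop on an object; FORCE is the grip in N (left out, the last holds). Time passes only in rows, so rows that repeat a pose let the fingers close. It gives the time, the measured TCP pose, the force and the opening at its end, in the units of the state.
- readout.observe(): the state, without advancing time (a new reading comes with each control period).
- cams.capture(name): name is "scene" or "top" or "wrist"; returns (picture, depth): 480x640x3 uint8, red, green, blue; 480x640 float32, m along the optical axis (not along the pixel's ray), 0 where there is no reading.
- cams.camera_params(name): a dict with "vertical_fov" (degrees; the focal length in pixels is half the picture's height over the tangent of half this angle, whatever the lens; pixels are square), "cx", "cy" (the principal point, pixels), "rvec" (rotation vector, rad) and "tvec" (3), from world to camera coordinates, as OpenCV has them; the wrist camera has in their place "T_tool_cam" (4x4, takes a point from camera to tool coordinates, whose origin is the TCP and whose axes are the flange's). Camera axes: x right, y down, z forward; pixel columns grow to the right and rows downward; lengths in m; the calibration is good to about 2 mm. The wrist camera is an equidistant fisheye: a pixel r from the principal point sees the ray r / f radians off the axis. A picture is of the moment at which its call begins: read the wrist's pose just before it. camera_params takes no time and is no camera call.
- workorder.job_done(): hands the job in, once; it reports no verdict.
The state is a dict: "clock": time; "joints": joint angles; "joint_velocities": joint speeds; "tau": joint torques, N m; "tcp_pos": TCP position; "tool_rot": TCP orientation; "wrist_force": force on the tool from outside, world axes, zero at the start; "wrist_torque": the same for the moment, N m; "finger_gap": finger opening in m.
Only numpy, scipy, OpenCV 4.12 (cv2) and the standard library are available. Lean on these libraries where they do the work, as an engineer would, in place of code of your own. Each camera call takes 0.05 s, during which the arm holds its last target.

### The job

Take the blue-capped sensor probe out of the probe rack and lower it, rod down, through the holder ring of the blue stirrer so that its rod hangs in the glass beaker and its flange sits fully down and flat on the ring. Keep hold of it until it is nearly seated, do not drop it in from above; then let go, leaving the beaker standing upright where it is.

Things in the scene. Friction and masses are not known exactly. Their poses are not given: they have to be found in the camera images.
- probe_blue: blue-capped sensor probe, about 95 g, standing rod down in the rack. Origin: centre of the flange's underside, z up. Below it a steel rod, 10 mm diameter, tip 75 mm down, with a black rubber cone under the flange (27 mm wide at top, down to the rod 14 mm lower). Above it the blue flange (48 mm diameter, 6 mm thick), then a round upright cap to grip, 26 mm diameter, 6 to 56 mm above the origin.
- rack: white rack, 80 x 220 mm, origin at the centre of its underside, long side along its y. Three 32 mm through holes at y = -70, 0 and 70 mm in its deck, top 115 mm above the table. The blue probe and two alike with yellow and green caps stand in them in any order, flanges resting on the deck; 80 mm straight up frees a probe; the cap tops in the rack are 171 mm above the table.
- stirrer_blue_eye (a point): centre of the blue stirrer's holder ring, on its upper face, 125 mm above the table; the seated probe's origin lies here. Level aluminium ring, 32 mm inside, 48 mm outside, 8 mm thick; post with black clamp (to 131 mm high) 60 mm off, on the side away from the robot. Stirrer: blue flat box 130 x 120 x 30 mm. A grey stirrer with a like ring but no beaker stands left or right of it.
- beaker: loose open glass beaker standing on the blue stirrer under the ring, 60 mm in diameter, 70 mm tall, wall 3 mm, 120 g, rim 100 mm above the table (25 mm below the ring's upper face); origin at the centre of its underside, z up.
Not all that is in view belongs to the job. Several things have the shape of the probe_blue; the one meant has the colours described above.

How it is judged:
On the way:
1. the blue probe, held by the fingers, has its rod through the blue stirrer's ring with the flange within 30 mm of the ring (horizontal distance between probe_blue and stirrer_blue_eye below 0.016 m and z of probe_blue in the frame of stirrer_blue_eye between -0.005 and 0.03 m and angle between probe_blue's own z axis and vertical below 0.3 rad and contact force between the fingers and probe_blue above 0.5 N), for 0.1 s.
At the end, for the whole second after the job is handed in: The blue probe hangs released and at rest in the blue stirrer's ring: flange underside within 5 mm of the ring's upper face, within 10 mm of its centre, upright within 10 degrees; the beaker stands upright (within 10 degrees) and within 20 mm of where it was (horizontal distance between probe_blue and stirrer_blue_eye below 0.01 m and z of probe_blue in the frame of stirrer_blue_eye between -0.005 and 0.005 m and angle between each of probe_blue, beaker's own z axis and vertical below 0.17 rad and linear speed of probe_blue below 0.02 m/s and distance of beaker from where it was at the start of the episode below 0.02 m); the robot touches nothing.
It fails at once if the beaker is knocked over (angle between beaker's own z axis and vertical above 0.6 rad).
It also fails if it takes over 38 s, if anything falls off the work surface, if the arm or the gripper's body presses on something with over 40 N, if the wrist force passes 120 N, or if a joint passes its speed limit or range.

## Working session

There is one attempt and no reset: what is moved stays moved. The work goes in short steps, Python scripts to look and compute and a shell command to move; the robot and the scene stay as the last step left them, time stands still between calls to the robot, and variables do not carry over. Pictures are saved under pics/ and viewed, and the job is handed in when it is done.

```bash
ls; mkdir -p pics; python3 - <<'E'
from station import readout,cams,manip
import cv2
print(readout.observe()); print(manip.hold_point_z)
for n in("scene","top"):
    p,d=cams.capture(n); cv2.imwrite(f"pics/{n}0.png",p[:,:,::-1]); 
    import numpy as np; np.savez(f"{n}0.npz",p=p,d=d); print(n,cams.camera_params(n))
print(cams.camera_params("wrist"))
E
```

```text
pics
{'clock': 0.0, 'joints': array([ 1.54011002e+00,  3.59376915e-01,  1.10238103e-02, -3.38381715e-04,
       -1.22411644e+00, -2.88108129e-01]), 'joint_velocities': array([ 2.21202484e-03,  3.58732219e-04,  1.92021608e-03, -2.05605221e-03,
       -7.40747787e-04,  1.00101663e-05]), 'tau': array([-2.43899194e-04, -5.82708764e+01,  2.93058425e+01,  6.99742019e+00,
        6.92840738e-03, -1.74475194e-04]), 'tcp_pos': array([0.21143045, 0.64049156, 0.22561602]), 'tool_rot': array([ 9.87313633e-01, -1.58779927e-01, -5.03771090e-05,  8.50109192e-04]), 'wrist_force': array([0.42976904, 0.2123334 , 0.20021524]), 'wrist_torque': array([-0.03207712,  0.00345668,  0.02978541]), 'finger_gap': 0.08779245298960074}
0.0188
scene {'vertical_fov': 46.96826003353365, 'cx': 318.93726779745805, 'cy': 244.8918106931646, 'rvec': array([ 1.60333459,  1.58777822, -0.88355007]), 'tvec': array([-0.01828652, -0.15737359,  1.52851255])}
top {'vertical_fov': 52.43398138436708, 'cx': 315.94894661913094, 'cy': 235.6104494409672, 'rvec': array([ 2.11237136, -2.14721985,  0.24157962]), 'tvec': array([-0.00683543,  0.48525305,  0.7458022 ])}
{'vertical_fov': 65.70646984690485, 'cx': 319.76829876086754, 'cy': 243.2440901816687, 'T_tool_cam': array([[-1.22014610e-04, -9.59401511e-01, -2.82043838e-01,
         7.44885779e-02],
       [ 9.99999983e-01, -7.72302185e-05, -1.69902025e-04,
        -1.82548510e-05],
       [ 1.41221952e-04, -2.82043854e-01,  9.59401503e-01,
        -1.57405781e-01],
       [ 0.00000000e+00,  0.00000000e+00,  0.00000000e+00,
         1.00000000e+00]])}
```

View pics/scene0.png

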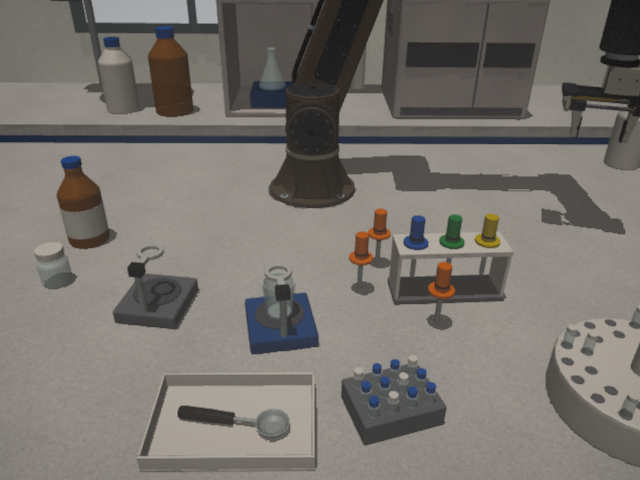

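View pics/top0.png

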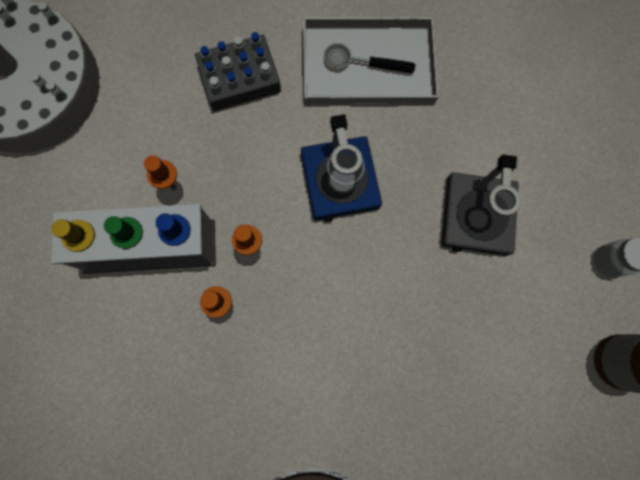

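The scene view shows the white rack with blue (417,230), green (454,230) and yellow (489,230) probes. Orange probes stand at (380,225), (361,248) and (442,280). The blue stirrer with beaker and ring is at (280,290), and the grey stirrer at (150,280). In the top view the blue probe is at (172,228), the blue ring at (346,162) and the grey ring at (504,201).

What could be mistaken for the target:
- **Green probe:** top (123,232)
- **Yellow probe:** top (75,234)
- **Orange probes:** top (160,172), (247,240), (215,302)
- **Blue-capped vials:** top (235,70)
- **Blue bottle caps:** scene (72,163)

By its description I choose the blue probe, top (172,228).

```bash
cat > h.py <<'E'
import numpy as np,cv2
from station import cams
H=480
def fk(c): return H/2/np.tan(np.radians(c["vertical_fov"])/2)
def ext(n):
    c=cams.camera_params(n); R=cv2.Rodrigues(c["rvec"])[0]; return c,R,c["tvec"]
def onplane(n,u,v,z):
    c,R,t=ext(n); f=fk(c); d=R.T@np.array([(u-c["cx"])/f,(v-c["cy"])/f,1]); o=-R.T@t
    return o+d*(z-o[2])/d[2]
def cloud(n,d):
    c,R,t=ext(n); f=fk(c); v,u=np.mgrid[:480,:640]
    P=np.stack([(u-c["cx"])/f*d,(v-c["cy"])/f*d,d],-1)
    return (P-t)@R
def proj(n,X):
    c,R,t=ext(n); f=fk(c); p=R@np.asarray(X,float)+t; return p[:2]/p[2]*f+[c["cx"],c["cy"]]
E
python3 - <<'E'
from h import *
for n in("scene","top"):
    z=np.load(n+"0.npz"); p=z["p"];d=z["d"]; hsv=cv2.cvtColor(p,cv2.COLOR_RGB2HSV); C=cloud(n,d)
    c,R,t=ext(n); print(n,"cam at",-R.T@t)
    for nm,lo,hi,zr in (("blue",(105,120,40),(128,255,255),(.1,.2)),("green",(50,100,30),(90,255,255),(.1,.2)),("yellow",(20,120,60),(35,255,255),(.1,.2)),("orange",(3,150,60),(16,255,255),(.05,.2))):
        m=cv2.inRange(hsv,lo,hi)>0
        k,l,s,ce=cv2.connectedComponentsWithStats(m.astype(np.uint8))
        for i in range(1,k):
            if s[i,4]<60: continue
            P=C[(l==i)&(d>0)]
            if len(P)<20: continue
            hz=np.percentile(P[:,2],[2,50,98])
            if hz[1]<.04: continue
            top=P[P[:,2]>hz[2]-.006]; lowm=P[(P[:,2]<.125)&(P[:,2]>.117)]
            print(nm,ce[i].round(),s[i,4],"z",hz.round(3),"captop",((top.min(0)+top.max(0))/2)[:2].round(4),"fl",len(lowm) and ((lowm.min(0)+lowm.max(0))/2)[:2].round(4))
    if n=="top":
        # rings: pts height .117-.130
        for (u0,u1,v0,v1) in ((325,370,140,190),(485,525,180,220)):
            S=C[v0:v1,u0:u1].reshape(-1,3); zz=S[:,2]; q=S[(zz>.118)&(zz<.13)]
            print("ring",len(q),q.min(0).round(4),q.max(0).round(4))
        cv2.imwrite("pics/cropring.png",cv2.resize(p[110:230,290:390,::-1],None,fx=5,fy=5,interpolation=cv2.INTER_CUBIC))
        cv2.imwrite("pics/croprack.png",cv2.resize(p[140:330,40:270,::-1],None,fx=3,fy=3,interpolation=cv2.INTER_CUBIC))
E
```

```text
scene cam at [ 1.38754164 -0.00723431  0.66039936]
blue [163.  31.] 142 z [0.272 0.292 0.301] captop [-0.6758 -0.5199] fl 0
blue [110.  42.] 100 z [0.235 0.251 0.261] captop [-0.6854 -0.7179] fl 0
blue [ 70. 162.] 176 z [0.186 0.199 0.201] captop [ 0.2783 -0.5176] fl 0
blue [418. 219.] 68 z [0.167 0.17  0.172] captop [0.4878 0.1948] fl 0
blue [415. 243.] 143 z [0.117 0.12  0.123] captop [0.4888 0.1942] fl [0.4888 0.1942]
blue [412. 391.] 69 z [0.062 0.069 0.071] captop [0.8177 0.1399] fl 0
blue [374. 400.] 67 z [0.065 0.069 0.072] captop [0.8356 0.0833] fl 0
green [455. 218.] 64 z [0.168 0.17  0.171] captop [0.4834 0.2637] fl 0
green [451. 242.] 142 z [0.117 0.12  0.124] captop [0.4858 0.2641] fl [0.4858 0.2641]
yellow [489. 232.] 500 z [0.116 0.138 0.171] captop [0.4802 0.3333] fl [0.4827 0.3337]
orange [163.  50.] 352 z [0.209 0.228 0.258] captop [-0.6476 -0.5213] fl 0
orange [ 71. 189.] 487 z [0.122 0.14  0.162] captop [ 0.2922 -0.5191] fl [ 0.314  -0.5226]
orange [380. 219.] 199 z [0.094 0.117 0.132] captop [0.3844 0.1384] fl [0.3904 0.1374]
orange [368. 239.] 374 z [0.077 0.102 
[... 335 characters left out ...]
  75.] 62 z [0.041 0.069 0.072] captop [0.7593 0.1251] fl 0
blue [172. 228.] 646 z [0.118 0.122 0.172] captop [0.4826 0.1966] fl [0.4827 0.196 ]
green [123. 231.] 668 z [0.118 0.122 0.172] captop [0.4788 0.2664] fl [0.4794 0.2655]
yellow [ 74. 233.] 684 z [0.118 0.122 0.172] captop [0.4757 0.3361] fl [0.4766 0.3358]
orange [160. 172.] 562 z [0.077 0.082 0.132] captop [0.582  0.2299] fl [0.5805 0.2276]
orange [246. 239.] 602 z [0.077 0.082 0.132] captop [0.4744 0.0948] fl [0.4709 0.0944]
orange [215. 301.] 674 z [0.077 0.082 0.132] captop [0.3797 0.14  ] fl [0.3771 0.1347]
ring 484 [ 0.565  -0.0835  0.1186] [ 0.619  -0.0363  0.1284]
ring 531 [ 0.4982 -0.3212  0.1181] [ 0.5533 -0.2738  0.1284]
```

View pics/cropring.png

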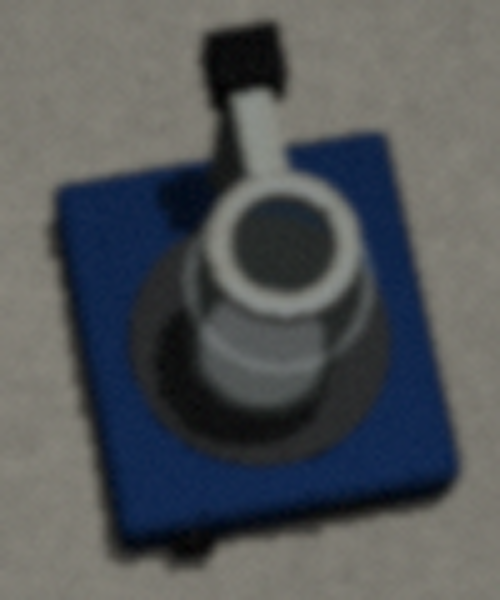

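View pics/croprack.png

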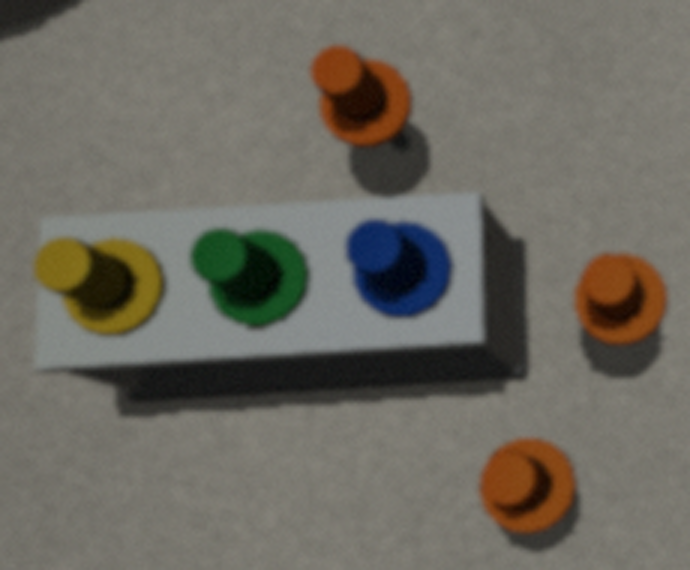

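The crops confirm the blue cap and flange at the rack's right end, top (172,228). The blue stirrer's ring has its outer circle around top (346.8,158.8), with the post up and slightly left. Next I'll fit circles on the right planes in both views.

```bash
python3 - <<'E'
from h import *
from scipy.optimize import least_squares
def circ(xy):
    f=lambda q:np.hypot(xy[:,0]-q[0],xy[:,1]-q[1])-q[2]
    r=least_squares(f,[*xy.mean(0),.02],loss="soft_l1",f_scale=.001); return r.x,np.abs(r.fun).mean()
# ring: hole & outer contour in top view via bright mask
z=np.load("top0.npz");p=z["p"]; g=cv2.cvtColor(p,cv2.COLOR_RGB2GRAY)
s=8; G=cv2.resize(g[135:185,322:372],None,fx=s,fy=s,interpolation=cv2.INTER_CUBIC)
m=(G>118).astype(np.uint8)
cs,h=cv2.findContours(m,cv2.RETR_CCOMP,cv2.CHAIN_APPROX_NONE)
for c,hh in zip(cs,h[0]):
    if len(c)<100: continue
    q=c[:,0].astype(float)/s; q=(q+[322,135])-.5+.5/s
    W=np.array([onplane("top",u,v,.125) for u,v in q]); x,e=circ(W[:,:2]); print("ring","hole" if hh[3]>=0 else "outer",len(c),x.round(4),e.round(4))
cv2.imwrite("pics/rm.png",np.hstack([G,m*255]))
# blue probe flange/cap
for n in("top","scene"):
    z=np.load(n+"0.npz");p=z["p"]; hsv=cv2.cvtColor(p,cv2.COLOR_RGB2HSV)
    m=cv2.inRange(hsv,(105,100,25),(130,255,255))
    u,v=proj(n,(.483,.196,.121)).astype(int); print(n,"flange px",u,v)
    M=np.zeros_like(m); M[v-45:v+30,u-35:u+35]=m[v-45:v+30,u-35:u+35]
    for nm,X in(("flange",(.483,.196,.121)),("cap",(.483,.196,.171))):
        pass
    d=z["d"];C=cloud(n,d)
    for lo,hi,zz in((.165,.18,.171),(.117,.125,.121)):
        k=(M>0)&(C[:,:,2]>lo)&(C[:,:,2]<hi); k=k.astype(np.uint8)
        cc=max(cv2.findContours(k,0,cv2.CHAIN_APPROX_NONE)[0],key=len)[:,0]
        W=np.array([onplane(n,a,b,zz) for a,b in cc]); 
        x,e=circ(cv2.convexHull(W[:,:2].astype(np.float32))[:,0]); print(n,zz,len(cc),x.round(4),e.round(4))
z=np.load("scene0.npz");p=z["p"];C=cloud("scene",z["d"])
u,v=proj("scene",(.589,-.06,.125)).astype(int);print(u,v)
cv2.imwrite("pics/rs.png",cv2.resize(p[v-40:v+60,u-50:u+50,::-1],None,fx=6,fy=6,interpolation=cv2.INTER_CUBIC))
E
```

```text
ring outer 220 [ 0.6124 -0.0483  0.0514] 0.0013
ring outer 999 [ 0.5956 -0.0622  0.0264] 0.005
ring hole 515 [ 0.5891 -0.0609  0.0175] 0.0001
ring outer 228 [ 0.6225 -0.0307  0.0064] 0.001
top flange px 173 229
top 0.171 50 [0.482  0.1959 0.0121] 0.0002
top 0.121 108 [0.4827 0.1964 0.0227] 0.0002
scene flange px 416 239
scene 0.171 29 [0.4928 0.1927 0.013 ] 0.0013
scene 0.121 60 [0.4902 0.1933 0.0229] 0.0006
279 269
```

View pics/rs.png

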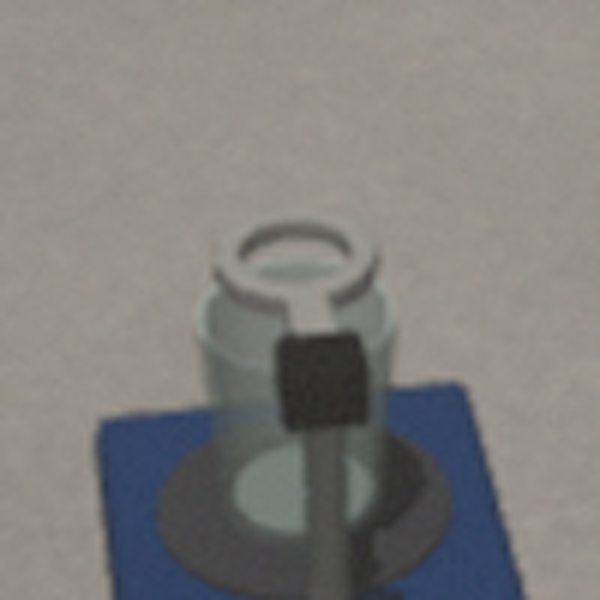

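View pics/rm.png

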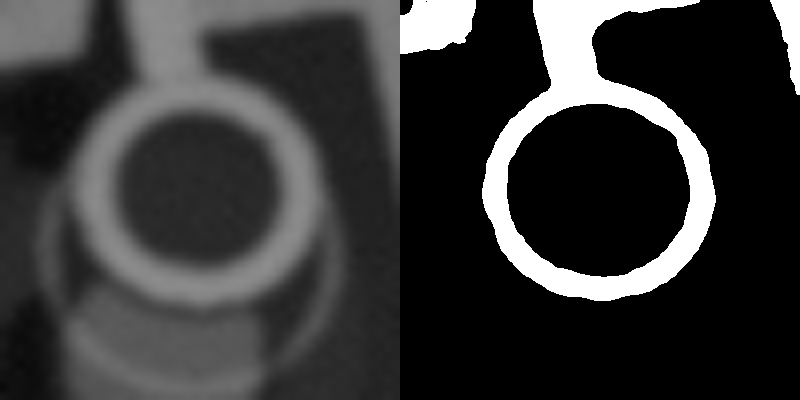

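```bash
python3 -m inch '[[[30,26,-2],[0,0,6],-1],[[60,51,-4],[0,0,12],-1],[[90,77,-6],[0,0,18],-1],[[120,102,-8],[0,0,24],-1],[[150,128,-10],[0,0,30],-1],[[180,153,-12],[0,0,36],-1],[[210,179,-14],[0,0,42],-1],[[240,204,-14],[0,0,48],-1],[[270,230,-14],[0,0,54],-1],[[300,255,-14],[0,0,60],-1]]' 20
cat >> h.py <<'E'
from scipy.spatial.transform import Rotation as Ro
from station import readout
def goal(x,y,z,jaw):  # jaw axis angle deg, prints shift/turn from now, tool vertical
    s=readout.observe(); R=Ro.from_quat(s["tool_rot"]); a=np.radians(jaw)
    best=None
    for sg in(1,-1):
        yv=sg*np.array([np.cos(a),np.sin(a),0]); zv=np.array([0,0,-1.]); xv=np.cross(yv,zv)
        T=Ro.from_matrix(np.stack([xv,yv,zv],1)); rv=np.degrees((R.inv()*T).as_rotvec())
        if best is None or np.linalg.norm(rv)<np.linalg.norm(best): best=rv
    print("t",s["clock"],"tcp",s["tcp_pos"].round(4),"z-axis",R.as_matrix()[:,2].round(4),"yawx",np.degrees(np.arctan2(*R.as_matrix()[1::-1,0])).round(2),"J",s["joints"].round(2),"gap",round(s["finger_gap"],4),"F",s["wrist_force"].round(1))
    print("shift",(R.inv().apply(np.array([x,y,z])-s["tcp_pos"])*1000).round(1),"turn",best.round(2))
E
python3 -c "
from h import *
goal(.4825,.196,.245,2.5)"
```

```text
clock: 0.93
tcp_pos: [0.4167, 0.3024, 0.2402]
tool_rot: [0.774, -0.633, 0.0, 0.001]
wrist_force: [0.2, 1.1, 0.4]
finger_gap: 0.0873
t 0.9333 tcp [0.4167 0.3024 0.2402] z-axis [-4.0e-04 -1.3e-03 -1.0e+00] yawx -78.55 J [ 1.01  0.08 -0.31  0.   -1.17 -0.81] gap 0.0873 F [0.2 1.1 0.4]
shift [117.3 -43.3  -4.7] turn [ 0.03 -0.07  8.95]
```

```bash
python3 -m inch '[[[30,-11,-1],[0,0,3],-1],[[60,-22,-2],[0,0,6],-1],[[90,-33,-4],[0,0,9],-1],[[117,-43,-5],[0,0,9],-1],[[117,-43,-5],[0,0,9],-1],[[117,-43,-5],[0,0,9],-1]]'
python3 - <<'E'
from h import *
goal(.4825,.196,.245,2.5)
s=readout.observe(); p,d=cams.capture("wrist"); np.savez("w1.npz",p=p,d=d,pos=s["tcp_pos"],q=s["tool_rot"]); cv2.imwrite("pics/w1.png",p[:,:,::-1])
E
```

```text
clock: 1.43
tcp_pos: [0.4825, 0.1949, 0.245]
tool_rot: [0.721, -0.693, 0.0, 0.001]
wrist_force: [-0.5, -0.2, -0.5]
finger_gap: 0.0876
t 1.4333 tcp [0.4825 0.1949 0.245 ] z-axis [-0.001  -0.0016 -1.    ] yawx -87.72 J [ 0.76  0.09 -0.3   0.   -1.19 -0.72] gap 0.0876 F [-0.5 -0.2 -0.5]
shift [-1.1 -0.1 -0. ] turn [ 0.06 -0.09 -0.22]
```

View pics/w1.png

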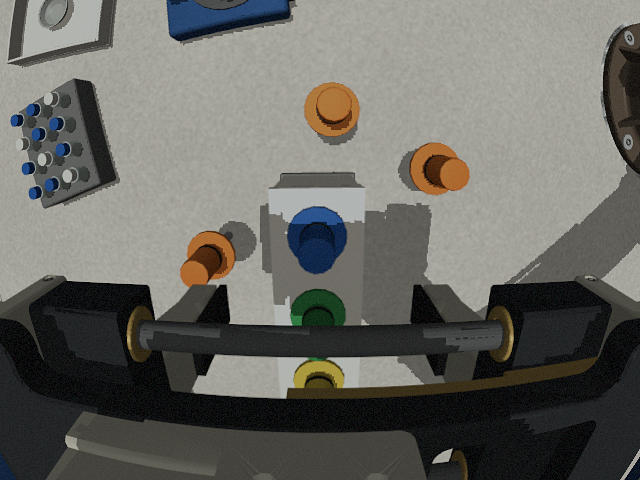

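The wrist view shows the blue cap top near (317,256) and its flange around (317,235), with the green probe behind it at (318,307). I'll measure both on their height planes.

```bash
cat >> h.py <<'E'
def wrays(uv,pos,q):
    c=cams.camera_params("wrist"); f=fk(c); T=c["T_tool_cam"]; R=Ro.from_quat(q).as_matrix()
    uv=np.atleast_2d(uv).astype(float)-[c["cx"],c["cy"]]; r=np.hypot(*uv.T); th=r/f
    k=np.where(r>0,np.sin(th)/np.maximum(r,1e-9),1/f)
    dc=np.c_[uv*k[:,None],np.cos(th)]
    return R@T[:3,3]+pos, dc@(R@T[:3,:3]).T
def wplane(uv,z,pos,q):
    o,d=wrays(uv,pos,q); return o+d*((z-o[2])/d[:,2])[:,None]
def wcloud(d,pos,q):
    v,u=np.mgrid[:480,:640]; uv=np.c_[u.ravel(),v.ravel()]
    c=cams.camera_params("wrist"); o,r=wrays(uv,pos,q); ax=Ro.from_quat(q).as_matrix()@c["T_tool_cam"][:3,2]
    return (o+r*(d.ravel()/(r@ax))[:,None]).reshape(480,640,3)
def circ(xy):
    from scipy.optimize import least_squares
    xy=np.asarray(xy)
    f=lambda q:np.hypot(xy[:,0]-q[0],xy[:,1]-q[1])-q[2]
    r=least_squares(f,[*xy.mean(0),.02],loss="soft_l1",f_scale=.001); return r.x,np.abs(r.fun).mean()
E
python3 - <<'E'
from h import *
z=np.load("w1.npz");p,d,pos,q=z["p"],z["d"],z["pos"],z["q"]
C=wcloud(d,pos,q); hsv=cv2.cvtColor(p,cv2.COLOR_RGB2HSV); m=cv2.inRange(hsv,(100,100,20),(130,255,255))
M=np.zeros_like(m);M[195:285,275:360]=m[195:285,275:360]
for lo,hi,zz in((.165,.18,.171),(.115,.127,.121)):
    k=((M>0)&(C[:,:,2]>lo)&(C[:,:,2]<hi)).astype(np.uint8)
    cc=max(cv2.findContours(k,0,cv2.CHAIN_APPROX_NONE)[0],key=len)[:,0]
    P=C[k>0]; W=wplane(cc,zz,pos,q)[:,:2]; hu=cv2.convexHull(W.astype(np.float32))[:,0]
    print(zz,k.sum(),"zmed",np.median(P[:,2]).round(4),"circ",circ(hu)[0].round(4),circ(hu)[1].round(4),"px",cc.min(0),cc.max(0),"bbox",W.min(0).round(4),W.max(0).round(4))
# green, yellow for rack direction
x0,y0,w,h=270,175,100,120
cv2.imwrite("pics/w1c.png",cv2.resize(p[180:300,260:380,::-1],None,fx=5,fy=5,interpolation=cv2.INTER_CUBIC))
E
```

```text
0.171 1130 zmed 0.1702 circ [0.4831 0.1949 0.0128] 0.0001 px [297 236] [335 273] bbox [0.4707 0.1823] [0.4957 0.2079]
0.121 1355 zmed 0.1203 circ [0.4832 0.1957 0.0233] 0.0001 px [287 207] [346 257] bbox [0.4601 0.1726] [0.5065 0.2131]
```

View pics/w1c.png

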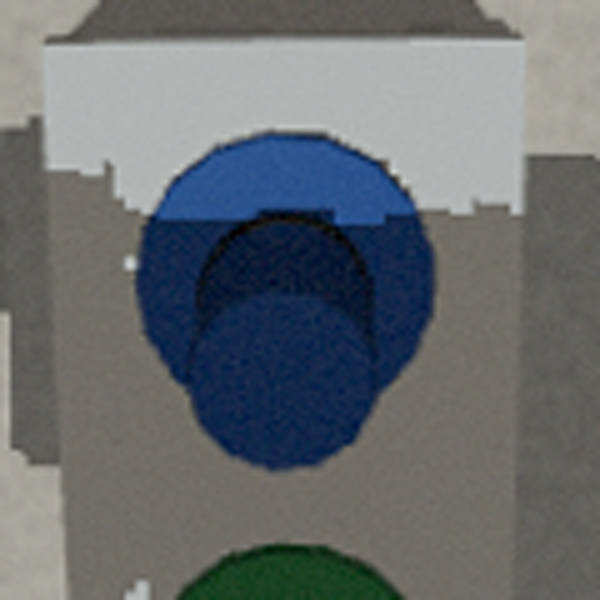

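The wrist fit puts the probe at (0.4832, 0.1953), with radii 12.8 mm for the cap and 23.3 mm for the flange. These match the given sizes and agree with the top view to 1 mm. Descending.

```bash
python3 -m inch '[[[0,0.5,30],[0,0,0],-1],[[0,0.5,60],[0,0,0],-1],[[0,0.5,85],[0,0,0],-1],[[0,0.5,105],[0,0,0],-1],[[0,0.5,117],[0,0,0],-1],[[0,0.5,117],[0,0,0],-1],[[0,0.5,117],[0,0,0],-1]]' 20
python3 -c "
from h import *
goal(.4832,.1953,.127,2.5)"
```

```text
clock: 2.07
tcp_pos: [0.4809, 0.1961, 0.1276]
tool_rot: [0.722, -0.692, 0.0, 0.002]
wrist_force: [0.3, 0.4, 0.4]
finger_gap: 0.0876
t 2.0667 tcp [0.4809 0.1961 0.1276] z-axis [-0.002  -0.0027 -1.    ] yawx -87.56 J [ 0.77  0.2  -0.46  0.   -0.92 -0.72] gap 0.0876 F [0.3 0.4 0.4]
shift [ 0.9 -2.2  0.6] turn [ 0.12 -0.15 -0.06]
```

```bash
python3 -m inch '[[[1,-2.2,0.5],[0.1,-0.1,0],-1],[[1,-2.2,0.5],[0.1,-0.1,0],0.2],[[1,-2.2,0.5],[0.1,-0.1,0],1],[[1,-2.2,0.5],[0.1,-0.1,0],1],[[1,-2.2,0.5],[0.1,-0.1,0],1],[[1,-2.2,0.5],[0.1,-0.1,0],1],[[1,-2.2,0.5],[0.1,-0.1,0],1],[[1,-2.2,0.5],[0.1,-0.1,0],1],[[1,-2.2,0.5],[0.1,-0.1,0],1]]' 25
python3 -c "
from h import *
goal(.4832,.1953,.127,2.5)"
```

```text
clock: 2.82
tcp_pos: [0.4832, 0.1951, 0.1272]
tool_rot: [0.722, -0.692, 0.0, 0.0]
wrist_force: [0.2, 0.2, 0.0]
finger_gap: 0.0397
t 2.8167 tcp [0.4832 0.1951 0.1272] z-axis [-4.e-04 -9.e-04 -1.e+00] yawx -87.56 J [ 0.76  0.2  -0.46  0.   -0.91 -0.72] gap 0.0397 F [0.2 0.2 0. ]
shift [-0.2 -0.   0.2] turn [ 0.02 -0.05 -0.06]
```

```bash
python3 -m inch '[[[0,0,0],[0,0,0],1],[[0,0,0],[0,0,0],1],[[0,0,0],[0,0,0],1],[[0,0,0],[0,0,0],1],[[0,0,0],[0,0,0],1],[[0,0,0],[0,0,0],1]]' 25
```

```text
clock: 3.32
tcp_pos: [0.4832, 0.1951, 0.1272]
tool_rot: [0.722, -0.692, 0.0, 0.0]
wrist_force: [1.1, -0.0, -0.4]
finger_gap: 0.0255
```

```bash
python3 -m inch '[[[0,0,-15],[0,0,0],1],[[0,0,-35],[0,0,0],1],[[0,0,-60],[0,0,0],1],[[0,0,-85],[0,0,0],1],[[0,0,-110],[0,0,0],1],[[0,0,-125],[0,0,0],1],[[0,0,-130],[0,0,0],1],[[0,0,-130],[0,0,0],1]]'
python3 - <<'E'
from h import *
goal(.589,-.061,.257,92.5)
s=readout.observe(); p,d=cams.capture("wrist"); np.savez("w2.npz",p=p,d=d,pos=s["tcp_pos"],q=s["tool_rot"]); cv2.imwrite("pics/w2.png",p[:,:,::-1])
c=onplane("top",338.6,121.6,.131); print("clamp",c)
E
```

```text
clock: 3.98
tcp_pos: [0.4836, 0.1956, 0.2581]
tool_rot: [0.722, -0.692, 0.0, -0.001]
wrist_force: [0.2, 0.8, -1.0]
finger_gap: 0.0252
t 3.9833 tcp [0.4836 0.1956 0.2581] z-axis [ 1.2e-03  7.0e-04 -1.0e+00] yawx -87.57 J [ 0.76  0.08 -0.27  0.   -1.21 -0.72] gap 0.0252 F [ 0.2  0.8 -1. ]
shift [260.8 -94.5   1. ] turn [-3.000e-02  8.000e-02  8.993e+01]
clamp [ 0.64592946 -0.05031805  0.131     ]
```

View pics/w2.png

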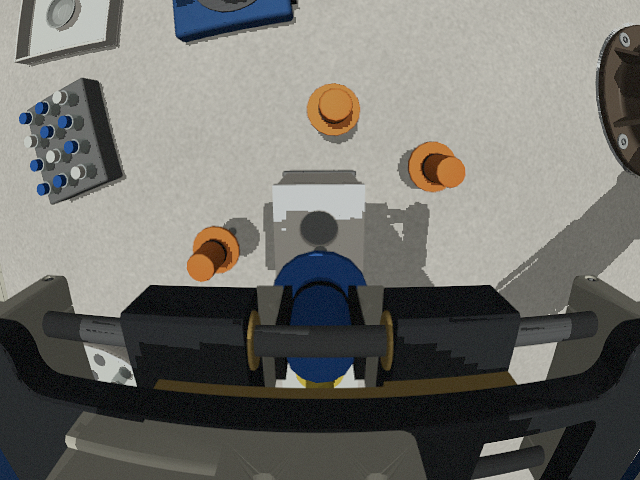

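The blue probe is held at a gap of 25 mm, and the empty hole shows at (319,228). I'll carry it to 30 mm short of the ring and measure the ring from there.

```bash
python3 -m inch '[[[20,-8,0],[0,0,0],1],[[50,-20,0],[0,0,0],1],[[85,-34,0],[0,0,0],1],[[120,-48,0],[0,0,0],1],[[155,-62,0],[0,0,0],1],[[185,-75,0],[0,0,0],1],[[212,-86,0],[0,0,0],1],[[231,-94,0],[0,0,0],1],[[231,-94,0],[0,0,0],1],[[231,-94,0],[0,0,0],1]]'
python3 - <<'E'
from h import *
goal(.589,-.061,.257,2.5)
s=readout.observe(); p,d=cams.capture("wrist"); np.savez("w3.npz",p=p,d=d,pos=s["tcp_pos"],q=s["tool_rot"]); cv2.imwrite("pics/w3.png",p[:,:,::-1])
E
```

```text
clock: 4.87
tcp_pos: [0.586, -0.0327, 0.2542]
tool_rot: [0.721, -0.693, -0.001, 0.002]
wrist_force: [-0.9, 0.6, -1.2]
finger_gap: 0.0253
t 4.8667 tcp [ 0.586  -0.0327  0.2542] z-axis [-4.6e-03 -9.0e-04 -1.0e+00] yawx -87.72 J [ 0.28  0.2  -0.14 -0.   -1.23 -0.24] gap 0.0253 F [-0.9  0.6 -1.2]
shift [28.4 -1.9 -2.8] turn [ 0.26 -0.04 -0.22]
```

View pics/w3.png

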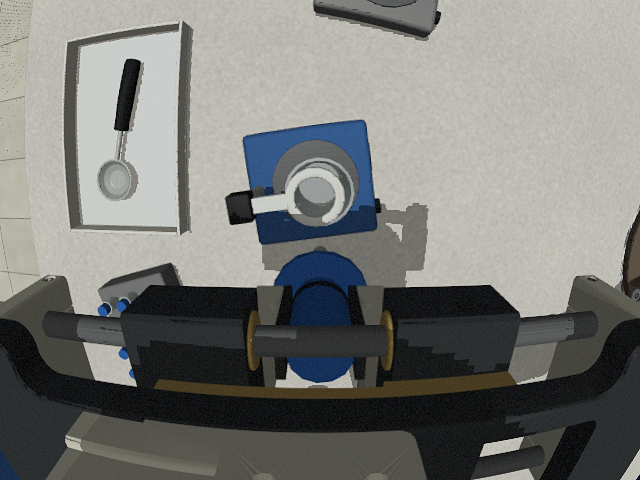

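The wrist view shows the whole blue ring around (316,196). The clamp is at (240,207), and the held probe's rod tip end is at (320,250).

```bash
python3 - <<'E'
from h import *
z=np.load("w3.npz");p,d,pos,q=z["p"],z["d"],z["pos"],z["q"]
C=wcloud(d,pos,q)
sub=(slice(150,245),slice(250,380))
K=np.zeros((480,640),np.uint8); K[sub]=((C[sub][:,:,2]>.119)&(C[sub][:,:,2]<.131)&(p[sub].min(2)>90))
P=C[K>0]; print(len(P),np.median(P[:,2]),P.min(0).round(4),P.max(0).round(4))
cs,h=cv2.findContours(K,cv2.RETR_CCOMP,cv2.CHAIN_APPROX_NONE)
for c,hh in zip(cs,h[0]):
    if len(c)<30: continue
    W=wplane(c[:,0],.125,pos,q)[:,:2]; x,e=circ(W); print("hole" if hh[3]>=0 else "outer",len(c),x.round(4),e.round(4))
    k=np.hypot(*(W-[.589,-.061]).T)<.03; x,e=circ(W[k]); print("   trimmed",x.round(4),e.round(4))
v=p[150:245,250:380,::-1].copy(); v2=v.copy(); v2[K[sub]>0]=(0,0,255)
cv2.imwrite("pics/w3c.png",cv2.resize(np.hstack([v,v2]),None,fx=3,fy=3,interpolation=cv2.INTER_CUBIC))
E
```

```text
2082 0.12414162391470637 [ 0.5649 -0.0851  0.1191] [ 0.6393 -0.0387  0.1298]
outer 240 [ 0.5928 -0.0613  0.0254] 0.0053
   trimmed [ 0.5895 -0.062   0.0233] 0.0006
hole 116 [ 0.5892 -0.0617  0.0161] 0.0003
   trimmed [ 0.5892 -0.0617  0.0161] 0.0003
```

View pics/w3c.png

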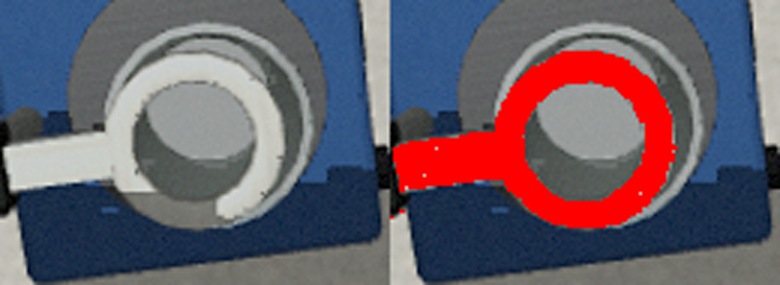

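```bash
python3 -c "
from h import *
goal(.5892,-.0618,.254,2.5)"
python3 -m inch '[[[15,-2.3,-1],[0.2,0,0],1],[[29,-2.3,0],[0.2,0,0],1],[[29,-2.3,0],[0.2,0,0],1],[[29,-2.3,0],[0.2,0,0],1],[[29,-2.3,0],[0.2,0,0],1]]'
python3 -c "
from h import *
goal(.5892,-.0618,.175,2.5)"
```

```text
t 4.9167 tcp [ 0.5859 -0.032   0.2546] z-axis [-3.9e-03 -7.0e-04 -1.0e+00] yawx -87.66 J [ 0.28  0.2  -0.14 -0.   -1.23 -0.24] gap 0.0256 F [ 0.7 -0.1 -1.6]
shift [29.9 -2.1  0.7] turn [ 0.22 -0.03 -0.16]
clock: 5.33
tcp_pos: [0.5891, -0.0605, 0.2545]
tool_rot: [0.721, -0.692, -0.0, 0.0]
wrist_force: [-0.2, -0.2, -1.4]
finger_gap: 0.0255
t 5.3333 tcp [ 0.5891 -0.0605  0.2545] z-axis [-6.e-04 -5.e-04 -1.e+00] yawx -87.65 J [ 0.23  0.21 -0.13  0.   -1.23 -0.19] gap 0.0255 F [-0.2 -0.2 -1.4]
shift [ 1.2 -0.1 79.5] turn [ 0.04 -0.02 -0.15]
```

```bash
python3 -m inch '[[[1.2,0,15],[0,0,0],1],[[1.2,0,35],[0,0,0],1],[[1.2,0,55],[0,0,0],1],[[1.2,0,70],[0,0,0],1],[[1.2,0,79],[0,0,0],1],[[1.2,0,79],[0,0,0],1],[[1.2,0,79],[0,0,0],1]]'
python3 - <<'E'
from h import *
goal(.5892,-.0618,.1445,2.5)
for n in("scene","top","wrist"):
    p,d=cams.capture(n)
    np.savez(n+"4.npz",p=p,d=d)
    cv2.imwrite(f"pics/{n}4.png",p[:,:,::-1])
    u,v=(279,269) if n=="scene" else (346,160)
    if n!="wrist": cv2.imwrite(f"pics/{n}4c.png",cv2.resize(p[v-80:v+70,u-80:u+80,::-1],None,fx=4,fy=4,interpolation=cv2.INTER_CUBIC))
E
```

```text
clock: 5.92
tcp_pos: [0.5892, -0.0615, 0.1757]
tool_rot: [0.722, -0.692, -0.0, 0.001]
wrist_force: [0.1, -0.1, -0.4]
finger_gap: 0.0255
t 5.9167 tcp [ 0.5892 -0.0615  0.1757] z-axis [-9.e-04 -8.e-04 -1.e+00] yawx -87.61 J [ 0.23  0.26 -0.25  0.   -1.06 -0.18] gap 0.0255 F [ 0.1 -0.1 -0.4]
shift [ 0.3  0.  31.2] turn [ 0.05 -0.04 -0.11]
```

View pics/scene4c.png

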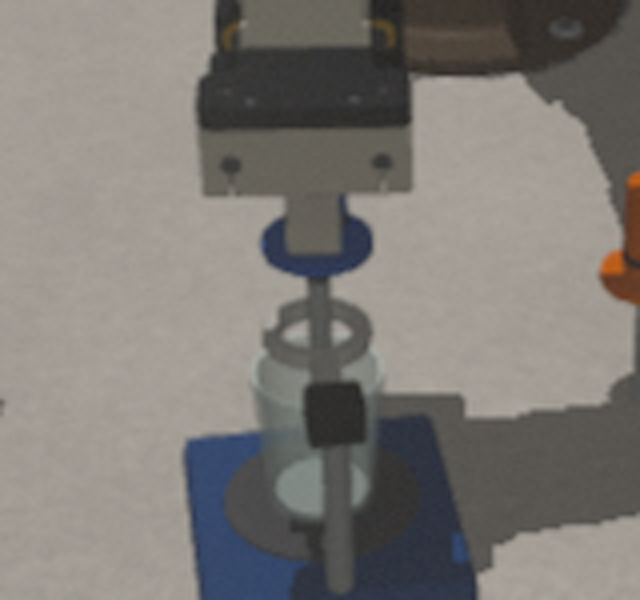

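View pics/wrist4.png

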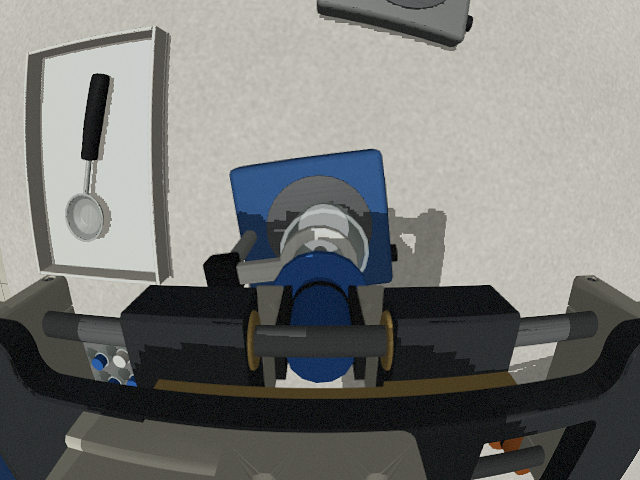

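The rod is through the ring and laterally centred (scene crop (318,330), ring hole centre about (318,333)). The wrist view shows the flange over the ring and the clamp (222,270) clear of the fingers. Continuing down gently.

```bash
python3 -m inch '[[[0.3,0,8],[0,0,0],1],[[0.3,0,16],[0,0,0],1],[[0.3,0,24],[0,0,0],1],[[0.3,0,30],[0,0,0],1],[[0.3,0,32],[0,0,0],1],[[0.3,0,32],[0,0,0],1]]'
python3 -c "
from h import *
goal(.5892,-.0618,.1372,2.5)"
```

```text
clock: 6.57
tcp_pos: [0.5894, -0.062, 0.1437]
tool_rot: [0.722, -0.692, 0.0, 0.0]
wrist_force: [-0.5, 0.0, -1.0]
finger_gap: 0.0256
t 6.5667 tcp [ 0.5894 -0.062   0.1437] z-axis [-4.e-04 -6.e-04 -1.e+00] yawx -87.64 J [ 0.23  0.29 -0.29  0.   -0.99 -0.18] gap 0.0256 F [-0.5  0.  -1. ]
shift [-0.2  0.2  6.5] turn [ 0.03 -0.04 -0.14]
```

```bash
python3 -m inch '[[[0,0,2],[0,0,0],1],[[0,0,4],[0,0,0],1],[[0,0,5],[0,0,0],1],[[0,0,5.5],[0,0,0],1],[[0,0,5.5],[0,0,0],1]]'; python3 -m inch '[[[0,0,0.5],[0,0,0],1],[[0,0,1],[0,0,0],1],[[0,0,1],[0,0,0],1]]'
python3 -c "
from h import *
goal(.5892,-.0618,.1372,2.5)"
```

```text
clock: 6.98
tcp_pos: [0.5894, -0.062, 0.1382]
tool_rot: [0.722, -0.692, 0.0, 0.0]
wrist_force: [-0.3, 0.5, 0.0]
finger_gap: 0.0252
clock: 7.23
tcp_pos: [0.5894, -0.062, 0.1372]
tool_rot: [0.722, -0.692, 0.0, 0.0]
wrist_force: [-0.0, -0.2, 0.3]
finger_gap: 0.0254
t 7.2333 tcp [ 0.5894 -0.062   0.1372] z-axis [-3.e-04 -7.e-04 -1.e+00] yawx -87.63 J [ 0.23  0.3  -0.3   0.   -0.98 -0.18] gap 0.0254 F [-0.  -0.2  0.3]
shift [-0.2  0.2 -0. ] turn [ 0.02 -0.04 -0.13]
```

The probe is at the predicted seating height, 0.1372 m TCP, with no side force. I'll open partway, which keeps the fingers clear of the clamp.

```bash
python3 -m inch '[[[0,0,0],[0,0,0],0.3],[[0,0,0],[0,0,0],0.2],[[0,0,0],[0,0,0],0],[[0,0,0],[0,0,0],-0.1],[[0,0,0],[0,0,0],-0.1],[[0,0,0],[0,0,0],-0.1]]'
python3 -m inch '[[[0,0,-10],[0,0,0],-0.1],[[0,0,-25],[0,0,0],-0.1],[[0,0,-50],[0,0,0],-0.1],[[0,0,-80],[0,0,0],-0.1],[[0,0,-105],[0,0,0],-0.1],[[30,0,-105],[0,0,0],-0.1],[[30,0,-105],[0,0,0],-0.1]]'
```

```text
clock: 7.73
tcp_pos: [0.5895, -0.062, 0.1373]
tool_rot: [0.722, -0.692, 0.0, 0.0]
wrist_force: [0.6, 0.3, 0.1]
finger_gap: 0.0476
clock: 8.32
tcp_pos: [0.5917, -0.0941, 0.2453]
tool_rot: [0.722, -0.692, 0.002, -0.001]
wrist_force: [-0.6, -0.2, -1.3]
finger_gap: 0.0482
```

```bash
python3 -m inch '[[[-35,0,0],[0,0,0],-0.1],[[-70,0,0],[0,0,0],-0.1],[[-100,0,0],[0,0,0],-0.1],[[-100,0,0],[0,0,0],-0.1],[[-100,0,0],[0,0,0],-0.1]]'
python3 - <<'E'
from h import *
goal(.5892,-.0618,.2,2.5)
for n in("wrist","scene","top"):
    s=readout.observe(); p,d=cams.capture(n); np.savez(n+"5.npz",p=p,d=d)
    u,v=(279,269) if n=="scene" else (346,160)
    if n!="wrist": cv2.imwrite(f"pics/{n}5c.png",cv2.resize(p[v-80:v+70,u-80:u+80,::-1],None,fx=4,fy=4,interpolation=cv2.INTER_CUBIC)); C=cloud(n,d)
    else: cv2.imwrite("pics/wrist5.png",p[:,:,::-1]); pos,q=s["tcp_pos"],s["tool_rot"]; C=wcloud(d,pos,q)
    m=cv2.inRange(cv2.cvtColor(p,cv2.COLOR_RGB2HSV),(100,100,20),(130,255,255))>0
    B=(np.hypot(C[:,:,0]-.589,C[:,:,1]+.062)<.045)&(d>0)&m
    for lo,hi,zz in((.172,.192,.181),(.122,.14,.131)):
        k=(B&(C[:,:,2]>lo)&(C[:,:,2]<hi)).astype(np.uint8)
        if k.sum()<15: print(n,zz,"few");continue
        cc=max(cv2.findContours(k,0,cv2.CHAIN_APPROX_NONE)[0],key=len)[:,0]
        W=wplane(cc,zz,pos,q)[:,:2] if n=="wrist" else np.array([onplane(n,a,b,zz)[:2] for a,b in cc])
        x,e=circ(cv2.convexHull(W.astype(np.float32))[:,0]); print(n,zz,k.sum(),"zmed",np.median(C[k>0][:,2]).round(4),x.round(4),e.round(4))
E
```

```text
clock: 8.73
tcp_pos: [0.5874, 0.0072, 0.2456]
tool_rot: [0.722, -0.692, 0.002, -0.001]
wrist_force: [0.8, -0.7, 0.0]
finger_gap: 0.0483
t 8.7333 tcp [0.5874 0.0072 0.2456] z-axis [ 4.1e-03 -9.0e-04 -1.0e+00] yawx -87.5 J [ 0.35  0.2  -0.16  0.   -1.2  -0.3 ] gap 0.0483 F [ 0.8 -0.7  0. ]
shift [69.   1.4 45.6] turn [-0.23 -0.06 -0.  ]
wrist 0.181 1395 zmed 0.1801 [ 0.5877 -0.0607  0.0126] 0.0001
wrist 0.131 1854 zmed 0.1302 [ 0.5876 -0.0608  0.0234] 0.0002
scene 0.181 120 zmed 0.1795 [ 0.5971 -0.0602  0.0146] 0.002
scene 0.131 229 zmed 0.1306 [ 0.5952 -0.0621  0.0236] 0.0006
top 0.181 243 zmed 0.1804 [ 0.5857 -0.0593  0.0127] 0.0005
top 0.131 213 zmed 0.1306 [ 0.5856 -0.0617  0.0213] 0.0015
```

View pics/scene5c.png

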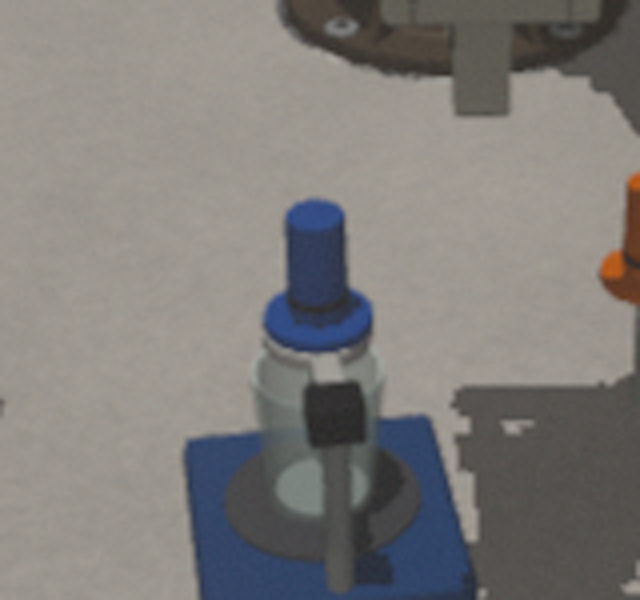

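View pics/wrist5.png

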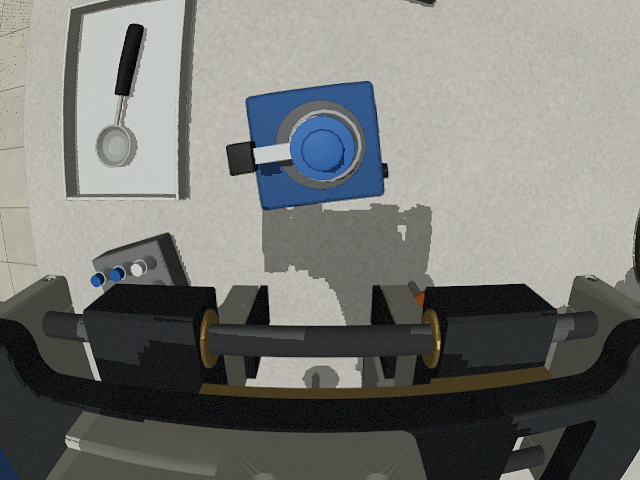

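View pics/top5c.png

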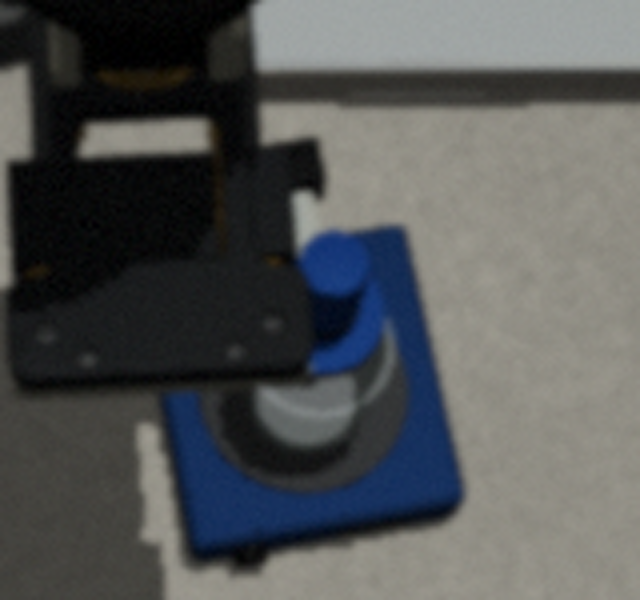

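The probe is seated. The flange top reads 0.130 and the cap top 0.180, the same 0.7–0.9 mm low as in the rack, which gives 0.131 and 0.181 as expected. The cap and flange centres coincide, so it is upright. The beaker stands where it was, and the gripper is well clear.

```bash
python3 - <<'E'
from station import workorder
print(workorder.job_done())
E
```

```text
the job is handed in; nothing more can be done
None
```

The blue-capped probe now hangs in the blue stirrer's ring, released, and the job was handed in at about 9 s of the 38 s allowed. I lifted it out of the rack and carried it over the ring. I lowered it while gripped until it was at its seated height, with no noticeable side force, then opened the gripper part way and backed off.

**Last checks**
- **Position:** the wrist camera puts the flange about 2 mm from the ring centre I had measured (10 mm allowed).
- **Height and tilt:** the flange-top and cap-top heights are as expected for a fully seated probe. The cap and flange centres agree to 0.1 mm, so it stands upright.
- **Beaker:** it appears upright and unmoved in the pictures; I did not measure its position.
- **Gripper:** clear of everything in the last pictures.

**Disagreements between cameras:** the scene camera gave x values 6–9 mm larger than the wrist camera throughout, at the rack and at the ring. I put this down to its low viewing angle and partly hidden outlines. The last top-view fit was 2 mm off in x, with the probe partly hidden by the gripper. I relied on the wrist camera, which agreed with the unobstructed top view to about 1 mm.

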